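# Size a turned spindle in the ring gauge

## Robot

A 6-joint arm with a two-finger parallel gripper is mounted at the origin on a cart in front of the work surface, level with it; the furniture and walls round the work are solid. World frame = base frame: x ahead of the robot, y to its left, z up, the work surface at z = 0. Lengths are in m, angles in rad, forces in N, time in s.
With the tool pointing down it reaches from about 0.375 to 0.975 m from the base axis. Payload 3.8 kg.
Tool frame: the origin (TCP) lies midway between the tips of the shut fingers; the grasp point (between the pads) lies 19 mm behind it; z points along the fingers, y is the line along which they close (so a half turn about z gives the same grasp; the last joint's range is limited). The gripper opens to 85 mm and grips with 20 to 120 N. Pads are 22 mm wide; open, the fingers measure 114 mm over their backs; the gripper's body (76 mm by 85 mm) begins 54 mm behind the grasp point. The pads swing forward as they close: fully open they stand 13 mm farther back than shut.
Start: joints at [1.115, 0.264, 1.604, -0, 1.274, -0.037], TCP at [0.274, 0.617, 0.231] pointing down, gripper open.
Joint ranges: [-2.63, 2.63], [-0.94, 2.18], [0.31, 2.57], [-1.31, 4.45], [0, 2.66], [-2.55, 2.55]. Speed limits (rad/s): [2.57, 2.57, 3.14, 3.14, 3.14, 3.14].

## Interface

Orientations are given as a rotation vector (axis times angle).
In Python, from workcell import status, read_camera, workorder, masks_of gives the robot as it stands.
- The arm moves only by the tool drive_tool, never from a script. Its argument "rows" is a list of rows, each a list of 7 numbers: the turn, a rotation vector about the tool's x, y, z in degrees, then the shift along the tool's x, y, z in m, then the opening, from 0 (shut) to 1 (fully open). In form: [[ax, ay, az, tx, ty, tz, claw], ...]. A call has 1 to 8 rows; each row shifts and turns the commanded pose from where the row before left it, along the tool's axes as they then stand; what a row does not reach is not made up. A row lasts 1/12 s, in which the tool goes at most 41.7 mm and 7.16 degrees, less where a joint would pass 70% of its speed; a pose out of reach is approached as far as the arm can. A call is refused whole if a number of a shift passes 0.0417 or a number of a turn 7.16, either way. A call with a gripper value outside its range is refused whole. The fingers move at their own pace and stop on an object; "force" is the grip in N (left out, the last holds). Time passes only in rows, so rows that do not move let the fingers close. It gives the time, the measured TCP pose, the force, the opening and the grip force at its end, in the units of the state.
- status.read_state(): the state, without advancing time (a new reading comes with each control period).
- read_camera(name): name is "side" or "top" or "wrist"; returns a dict with "color" (400x640x3 uint8, red, green, blue), "intrinsics" (3x3 intrinsics, pixels), "world_from_camera" (4x4, takes a point from camera to world coordinates); the wrist camera has in their place "mount" (4x4, takes a point from camera to tool coordinates, whose origin is the TCP and whose axes are the flange's). Camera axes: x right, y up, looking along -z (the intrinsics and any distortion apply to the point x, -y, -z); pixel columns grow to the right and rows downward; lengths in m; the calibration is good to about 2 mm. A picture is of the moment at which its call begins: read the wrist's pose just before it. There is no depth.
- workorder.finish_job(): hands the job in; it is judged then, once.
Trained networks look in a picture, given as the dict that the camera call returned (one of the last four; its "shot" number tells which), for a name from the list of things; names that differ only in an ending like _2 or _b are one class to them, and where a whole thing is asked for, a point or a joint stands for the part that bears it (a point fixed in the world has none). Each returns a list of dicts, best first, with "score" (0 to 1); they miss things now and then, are a little off and sometimes report something else, mostly with a low value. They report only what shows in the picture. A call takes as long as a camera call.
- masks_of(picture, name): "mask" (400x640 bool, what is visible of it) and "bbox" ([left, top, right, bottom] in pixels, round what is visible of it).
The state is a dict: "time": time; "q": joint angles; "joint_vel": joint speeds; "joint_torque": joint torques, N m; "tool_pos": TCP position; "tcp_rot": TCP orientation; "wrist_force": force on the tool from outside, world axes, zero at the start; "torque": the same for the moment, N m; "width": opening from 0.0 (shut) to 1.0 (fully open); "grip_force": force on a finger pad.
Only numpy, scipy, OpenCV 4.12 (cv2) and the standard library are available. Lean on these libraries where they do the work, as an engineer would, in place of code of your own. Each camera call takes 0.05 s, during which the arm holds its last target. There are 200 camera calls.

## Task

Pick up the turned spindle that lies nearer to you by its square end and slide it nose first through the upright rings of the sizing rail, starting at the largest, until a ring is too small and stops it. Press it against that ring for about a second, with roughly 10 newtons and never more than 15, to be sure it will not pass, then let go so that it stays lying in the rings with its nose against the one that stopped it. Leave the other spindle and the things around as they are.

Things in the scene. Friction and masses are not known exactly. Their poses are not given: they have to be found in the camera images.
- thick_spindle: the thicker, shorter turned light-wood spindle, 140 mm long, 60 g: round shank 26 mm in diameter, 2 mm chamfer at its nose; square tail 28 x 28 mm, 32 mm long, to grip. Lies flat, nose roughly to the robot's right. Origin: mid-length on its underside, 14 mm below its axis; x from tail to nose. Either spindle may be the nearer (x about 0.38; the farther about 0.50)
- slim_spindle: the slimmer, longer turned light-wood spindle, 175 mm long, 60 g: round shank 20 mm in diameter, 2 mm chamfer at its nose; square tail 22 x 22 mm, 32 mm long, to grip. Lies flat, nose roughly to the robot's right. Origin: mid-length on its underside, 11 mm below its axis; x from tail to nose. Either spindle may be the nearer (x about 0.38; the farther about 0.50)
- thick_spindle_nose (a point): centre of the thick spindle's nose end face, on its axis (70 mm ahead of mid-length)
- slim_spindle_nose (a point): centre of the slim spindle's nose end face, on its axis (87.5 mm ahead of mid-length)
- thick_spindle_tail (a point): point on the thick spindle's axis inside the square tail, 15 mm from the tail's end: where to grip it, on the tail's two upright faces
- slim_spindle_tail (a point): point on the slim spindle's axis inside the square tail, 15 mm from the tail's end: where to grip it, on the tail's two upright faces
- sizing_rail: ring gauge fixed to the bench: 190 x 80 x 15 mm wooden board with four upright aluminium plates in a row, one round hole each, shrinking, on one level axis 60 mm above the bench. Origin: centre of the board's underside; x along the row in the direction of insertion (roughly to the robot's right), z up. A stopped spindle's nose sits about 2 mm past the stopping ring's entry face; the stop is rigid
- ring_1_mouth (a point): centre of ring 1's hole (36 mm, 3 mm entry chamfer) at its entry face, 60 mm before the rail's origin along x. This plate is fixed. Every plate is 64 mm wide, 10 mm thick, with its top 89 mm above the bench
- ring_2: plate of ring 2: hole 30 mm, 3 mm entry chamfer, entry face 15 mm before the rail's origin along x. It floats in wooden cleats: may stand up to 2 mm to either side of the axis, and yields sideways to a nose with about 2 N of friction. Its origin is at the rail's origin (shifted sideways by the float), not at the plate
- guide_3: the fixed guide strips of ring 3 and the plate clamped between them: hole 23 mm, 1.5 mm entry chamfer; it stops the thick spindle. The plate is clamped somewhere along the guide: its entry face lies 15 to 35 mm past the rail's origin along x; its place is not given among the poses. Origin: at the rail's origin, not at the plate
- guide_4: the fixed guide strips of ring 4 and the plate clamped between them: hole 16 mm, 1.5 mm entry chamfer; it stops the slim spindle. The plate is clamped somewhere along the guide: its entry face lies 55 to 75 mm past the rail's origin along x; its place is not given among the poses. Origin: at the rail's origin, not at the plate
- tape_measure: bystander: yellow and black tape measure, 74 x 76 x 36 mm, near the bench's front edge; origin under its centre
- sanding_block: bystander: brown sanding block, 63 x 109 x 34 mm, behind the rail; origin under its centre
- wood_block_1: bystander: dark planed wood offcut, 50 x 75 x 32 mm, behind the rail; origin under its centre

How it is judged:
On the way, in this order (a step that is already met when the one before it is completed fails the run):
1. the nose of a spindle has come through ring 2, in line with the rail (((x of thick_spindle_nose in the frame of sizing_rail between -0.005 and 0.01 m and y of thick_spindle_nose in the frame of sizing_rail between -0.012 and 0.012 m and z of thick_spindle_nose in the frame of sizing_rail between 0.045 and 0.075 m and angle between the x axis of thick_spindle and the x axis of sizing_rail, either way round below 0.2 rad) or (x of slim_spindle_nose in the frame of sizing_rail between -0.005 and 0.01 m and y of slim_spindle_nose in the frame of sizing_rail between -0.012 and 0.012 m and z of slim_spindle_nose in the frame of sizing_rail between 0.045 and 0.075 m and angle between the x axis of slim_spindle and the x axis of sizing_rail, either way round below 0.2 rad))), for 0.02 s.
2. the nearer spindle is pressed with more than 5 N, in line, against the ring that stops it, for 0.4 s (((distance between thick_spindle_nose and mouth_3 below 0.008 m and x of thick_spindle_nose in the frame of sizing_rail between 0.011 and 0.04 m and y of thick_spindle_nose in the frame of sizing_rail between -0.007 and 0.007 m and z of thick_spindle_nose in the frame of sizing_rail between 0.052 and 0.068 m and angle between the x axis of thick_spindle and the x axis of sizing_rail, either way round below 0.15 rad and distance of slim_spindle from where it was at the start of the episode below 0.02 m and world x of slim_spindle above 0.455 m and contact force between thick_spindle and guide_3 above 5 N) or (distance between slim_spindle_nose and mouth_4 below 0.008 m and x of slim_spindle_nose in the frame of sizing_rail between 0.051 and 0.08 m and y of slim_spindle_nose in the frame of sizing_rail between -0.007 and 0.007 m and z of slim_spindle_nose in the frame of sizing_rail between 0.052 and 0.068 m and angle between the x axis of slim_spindle and the x axis of sizing_rail, either way round below 0.15 rad and distance of thick_spindle from where it was at the start of the episode below 0.02 m and world x of thick_spindle above 0.455 m and contact force between slim_spindle and guide_4 above 5 N))), for 0.4 s.
At the end, for the whole second after the job is handed in: The nearer spindle lies released and at rest in the rings, nose at the ring that stops it (within 8 mm of the centre of its hole at the entry face, 7 mm sideways and 8 mm in height of the axis, 0.15 rad of it); the other is still at the farther place, moved under 20 mm (((distance between thick_spindle_nose and mouth_3 below 0.008 m and x of thick_spindle_nose in the frame of sizing_rail between 0.011 and 0.04 m and y of thick_spindle_nose in the frame of sizing_rail between -0.007 and 0.007 m and z of thick_spindle_nose in the frame of sizing_rail between 0.052 and 0.068 m and angle between the x axis of thick_spindle and the x axis of sizing_rail, either way round below 0.15 rad and distance of slim_spindle from where it was at the start of the episode below 0.02 m and world x of slim_spindle above 0.455 m and linear speed of thick_spindle below 0.02 m/s) or (distance between slim_spindle_nose and mouth_4 below 0.008 m and x of slim_spindle_nose in the frame of sizing_rail between 0.051 and 0.08 m and y of slim_spindle_nose in the frame of sizing_rail between -0.007 and 0.007 m and z of slim_spindle_nose in the frame of sizing_rail between 0.052 and 0.068 m and angle between the x axis of slim_spindle and the x axis of sizing_rail, either way round below 0.15 rad and distance of thick_spindle from where it was at the start of the episode below 0.02 m and world x of thick_spindle above 0.455 m and linear speed of slim_spindle below 0.02 m/s))); the robot touches nothing.
It fails at once if a spindle is pressed on the rail or its rings with more than 16 N (contact force between any of thick_spindle, slim_spindle and sizing_rail above 16 N).
It fails at once if a bystander is moved by more than 30 mm (distance of any of tape_measure, sanding_block, wood_block_1 from where it was at the start of the episode above 0.03 m).
It also fails if it takes over 42 s, if anything falls off the work surface, if the arm or the gripper's body presses on something with over 40 N, if the wrist force passes 120 N, or if a joint passes its speed limit or range.

## Working session

There is one attempt and no reset: what is moved stays moved. The work goes in short steps, Python scripts to look and compute and a tool call to move; the robot and the scene stay as the last step left them, time stands still between calls to the robot, and variables do not carry over. Pictures are saved under pics/ and viewed, at most 10 in all, crops included, and the job is handed in when it is done.

Besides the shell and the picture viewer there is one more tool, called as name(argument=value, ...) on one line, values as JSON. drive_tool: Moves the arm, as the interface text tells. Its arguments: {"type":"object","properties":{"rows":{"type":"array"},"force":{"type":"number"}},"required":["rows"]}

```bash
mkdir -p pics; ls
cat > h.py <<'E'
import numpy as np, cv2
from workcell import status, read_camera, workorder, masks_of
def ray(p,uv):
    K=np.array(p["intrinsics"]);T=np.array(p["world_from_camera"])
    uv=np.atleast_2d(uv).astype(float)
    d=np.c_[(uv[:,0]-K[0,2])/K[0,0],-(uv[:,1]-K[1,2])/K[1,1],-np.ones(len(uv))]
    return T[:3,3],d@T[:3,:3].T
def onz(p,uv,z):
    o,d=ray(p,uv); return o+d*((z-o[2])/d[:,2])[:,None]
def proj(p,X,T=None):
    K=np.array(p["intrinsics"]);T=np.array(p["world_from_camera"]) if T is None else T
    c=(np.atleast_2d(X)-T[:3,3])@T[:3,:3]
    return np.c_[K[0,0]*c[:,0]/-c[:,2]+K[0,2],K[1,1]*-c[:,1]/-c[:,2]+K[1,2]]
E
python3 - <<'E'
from h import *
s=status.read_state();print(s)
for n in ["top","side"]:
    p=read_camera(n);cv2.imwrite(f"pics/{n}0.png",p["color"][:,:,::-1]);print(n,p.keys(),np.round(p["world_from_camera"],3).tolist(),np.round(p["intrinsics"],1).tolist())
    for t in ["thick_spindle","slim_spindle","sizing_rail","ring_1_mouth","ring_2","guide_3","guide_4","tape_measure"]:
        for m in masks_of(p,t)[:2]:
            c=np.argwhere(m["mask"])[:,::-1].mean(0); print(t,round(m["score"],2),m["bbox"],c.round(1),m["mask"].sum())
            if n=="top": print("  ",onz(p,c,0.014).round(3))
E
```

```text
pics
{'time': 0.0, 'q': array([ 1.11510452e+00,  2.64762839e-01,  1.60539378e+00,  2.72724880e-05,
        1.27367687e+00, -3.69065410e-02]), 'joint_vel': array([-0.00013217,  0.00034567, -0.00080945, -0.00060865,  0.00050845,
        0.00025862]), 'joint_torque': array([-6.64057534e-04, -5.15107119e+01, -3.67321837e+01, -5.39818686e-06,
        1.27495191e-02,  1.44846950e-05]), 'tool_pos': array([0.27416407, 0.61601146, 0.22994481]), 'tcp_rot': array([-0.65292289, -3.07240837,  0.00340306]), 'wrist_force': array([-0.35365123,  0.31014598,  0.15203135]), 'torque': array([-0.04548234, -0.04034426,  0.03084985]), 'grip_force': 0.0, 'width': 0.996102360672923}
top dict_keys(['color', 'intrinsics', 'world_from_camera', 'shot']) [[0.047, 0.976, -0.212, 0.236], [-0.999, 0.045, -0.014, 0.033], [-0.005, 0.212, 0.977, 1.372], [0.0, 0.0, 0.0, 1.0]] [[476.4, 0.0, 317.9], [0.0, 476.4, 195.3], [0.0, 0.0, 1.0]]
thick_spindle 0.89 [226.4, 195.4, 273.6, 214.2] [248.6 203.7] 511
   [[0.496 0.253 0.014]]
slim_spindle 0.73 [219.9, 244.0, 277.8, 248.8] [247.1 247.6] 417
   [[0.368 0.248 0.014]]
sizing_
[... 943 characters left out ...]
, 0.0, 1.0]]
thick_spindle 0.6 [343.4, 239.3, 365.2, 287.8] [354.1 264.7] 455
slim_spindle 0.97 [382.5, 225.8, 411.6, 278.9] [399.  255.1] 410
slim_spindle 0.34 [341.0, 239.4, 366.0, 286.0] [353.5 263.5] 531
ring_1_mouth 0.95 [333.5, 186.0, 355.7, 207.1] [343.3 196.6] 369
ring_2 0.6 [323.5, 176.1, 347.0, 199.9] [335.4 185.9] 277
guide_3 0.77 [318.6, 173.2, 340.8, 196.8] [328.7 180.5] 305
guide_3 0.48 [312.4, 161.3, 332.4, 186.4] [321.5 174. ] 289
guide_4 0.77 [318.6, 173.2, 340.8, 196.8] [328.7 180.5] 305
guide_4 0.48 [312.4, 161.3, 332.4, 186.4] [321.5 174. ] 289
tape_measure 0.84 [321.9, 148.8, 346.7, 169.1] [335.7 155.2] 346
tape_measure 0.55 [316.5, 169.2, 341.7, 197.7] [328.4 180.6] 280
```

Run:
```python
import cv2,numpy as np
a=cv2.imread("pics/top0.png")[185:260,210:410];a=cv2.resize(a,None,fx=4,fy=4,interpolation=cv2.INTER_CUBIC)
b=cv2.imread("pics/side0.png")[145:292,298:422]
b1=cv2.resize(b,None,fx=4,fy=4,interpolation=cv2.INTER_CUBIC)
cv2.imwrite("pics/c_top.png",a);cv2.imwrite("pics/c_side.png",b1)
```

```text
(no output)
```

View pics/c_top.png

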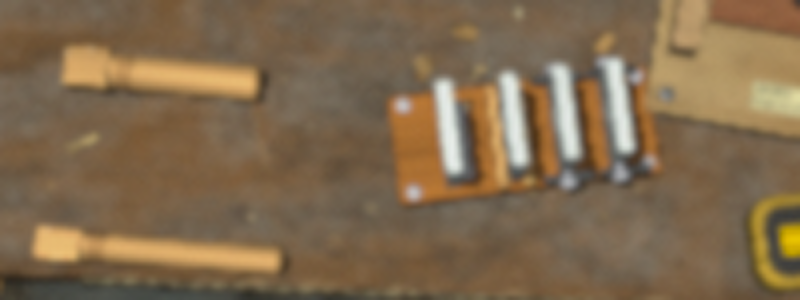

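View pics/c_side.png

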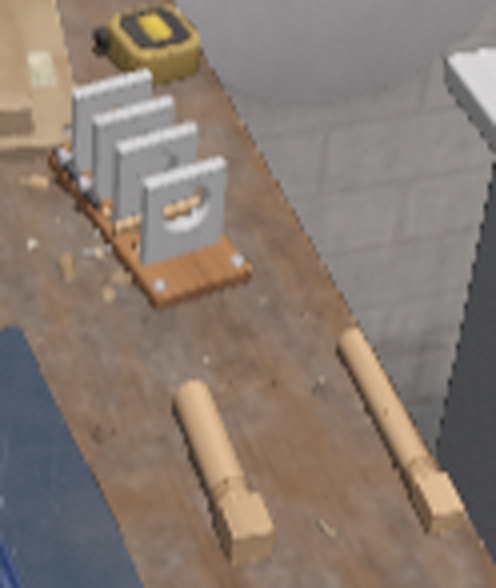

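Run:
```python
from h import *
p=read_camera("top")
m=max(masks_of(p,"slim_spindle"),key=lambda m:m["score"])["mask"].astype(np.uint8)
pts=np.argwhere(m)[:,::-1].astype(float)
w=onz(p,pts,0.011);c=w[:,:2].mean(0);v=np.linalg.svd(w[:,:2]-c,full_matrices=False)[2][0];v*=-np.sign(v[1])
t=(w[:,:2]-c)@v;print("spindle c",c.round(4),"dir",v.round(3),"deg",np.degrees(np.arctan2(v[1],v[0])),t.min(),t.max())
for z,P in [(0.015,[(390,100),(403,203),(660,168)]),(0.089,[(434,80),(453,80),(442,175),(463,175),(499,72),(519,70),(510,164),(530,164),(548,65),(570,65),(560,158),(580,158),(597,60),(620,58),(612,152),(634,152)])]:
    uv=np.array(P)/4+[210,185];print(z,onz(p,uv,z)[:,:2].round(3).tolist())
q=read_camera("wrist");print(np.round(q["mount"],4).tolist(),np.round(q["intrinsics"],1).tolist())
```

```text
spindle c [0.3685 0.2455] dir [-0.026 -1.   ] deg -91.5020016900078 -0.08622739270894983 0.0893868464368063
0.015 [[0.485, 0.081], [0.411, 0.068], [0.444, -0.115]]
0.089 [[0.487, 0.049], [0.487, 0.036], [0.421, 0.041], [0.422, 0.026], [0.494, 0.005], [0.496, -0.009], [0.431, -0.005], [0.432, -0.019], [0.501, -0.029], [0.502, -0.044], [0.437, -0.039], [0.437, -0.052], [0.506, -0.062], [0.508, -0.078], [0.443, -0.074], [0.443, -0.089]]
[[-0.0003, 0.9611, 0.2762, 0.0709], [1.0, 0.0004, -0.0003, 0.0008], [-0.0004, 0.2762, -0.9611, -0.1426], [0.0, 0.0, 0.0, 1.0]] [[293.8, 0.0, 324.8], [0.0, 293.8, 201.9], [0.0, 0.0, 1.0]]
```

drive_tool(rows=[[0, 0, 7, 0, 0, 0.01, 1], [0, 0, 7, 0, 0, 0.01, 1], [0, 0, 7, 0, 0, 0.01, 1], [0, 0, 7, 0, 0, 0.01, 1], [0, 0, 7, 0, 0, 0.01, 1], [0, 0, 7, 0, 0, 0.01, 1], [0, 0, 7, 0, 0, 0.01, 1], [0, 0, 7, 0, 0, 0.01, 1]])

```text
time: 1.72
tool_pos: [0.2745, 0.6167, 0.1508]
tcp_rot: [2.027, 2.401, 0.0]
wrist_force: [0.5, -0.6, -0.1]
width: 1.001
grip_force: 0.0
```

drive_tool(rows=[[0, 0, 6, 0, 0, 0, 1], [0, 0, 5.5, 0, 0, 0, 1], [0, 0, 0, -0.04, 0.01, 0, 1], [0, 0, 0, -0.04, 0.015, 0, 1], [0, 0, 0, -0.04, 0.015, 0, 1], [0, 0, 0, -0.04, 0.015, 0, 1], [0, 0, 0, -0.04, 0.015, 0, 1], [0, 0, 0, -0.04, 0.015, 0, 1]])

```text
time: 2.38
tool_pos: [0.3517, 0.3778, 0.1514]
tcp_rot: [2.249, 2.193, 0.001]
wrist_force: [1.1, 0.5, -0.6]
width: 0.999
grip_force: 0.0
```

```bash
cat >> h.py <<'E'
from scipy.spatial.transform import Rotation as R
def wrist():
    s=status.read_state();p=read_camera("wrist")
    T=np.eye(4);T[:3,:3]=R.from_rotvec(s["tcp_rot"]).as_matrix();T[:3,3]=s["tool_pos"]
    p=dict(p);p["world_from_camera"]=T@np.array(p["mount"]);return s,p
def axis(w):
    c=w[:,:2].mean(0);v=np.linalg.svd(w[:,:2]-c,full_matrices=False)[2][0];v*=-np.sign(v[1])
    return c,v,(w[:,:2]-c)@v
E
python3 - <<'E'
from h import *
s,p=wrist();cv2.imwrite("pics/w1.png",p["color"][:,:,::-1])
for m in masks_of(p,"slim_spindle"):
    print(m["score"],m["bbox"]);
    pts=np.argwhere(m["mask"])[:,::-1].astype(float);c,v,t=axis(onz(p,pts,0.011));print(c,np.degrees(np.arctan2(v[1],v[0])),t.min(),t.max())
    sel=t<t.min()+.025;w=onz(p,pts,0.022)[sel]; n=np.array([-v[1],v[0]]);k=w[:,:2]@n
    print("tail c",w.mean(0),"halfw",np.ptp(k)/2, "tailend",c+v*t.min())
E
```

```text
0.83 [331.9, 232.0, 357.5, 337.0]
[0.36951851 0.27594508] -91.70986872961386 -0.05893132841630734 0.0738464441593487
tail c [0.37015899 0.32693253 0.022     ] halfw 0.011247040849020312 tailend [0.37127693 0.33485017]
```

View pics/w1.png

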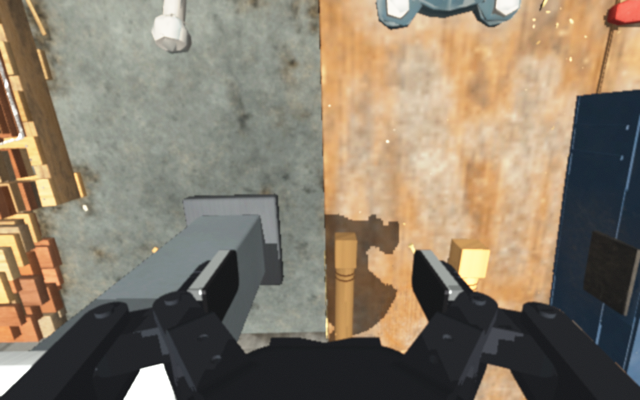

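drive_tool(rows=[[0, 0, 0, -0.041, 0.014, -0.005, 1], [0, 0, 0, -0.041, 0.014, -0.005, 1], [0, 0, 0, -0.041, 0.014, -0.005, 1], [0, 0, 0, -0.041, 0.014, -0.005, 1], [0, 0, 0, -0.041, 0.014, -0.005, 1], [0, 0, 0, -0.041, 0.014, -0.005, 1], [0, 0, 0, -0.041, 0.014, -0.005, 1], [0, 0, 0, -0.041, 0.014, -0.005, 1]])

```text
time: 3.15
tool_pos: [0.451, 0.0622, 0.1904]
tcp_rot: [2.249, 2.192, 0.003]
wrist_force: [1.3, 0.3, -0.1]
width: 0.998
grip_force: 0.0
```

drive_tool(rows=[[0, 0, 0, 0, 0, 0, 1], [0, 0, 0, 0, 0, 0, 1]])

```text
time: 3.32
tool_pos: [0.4515, 0.0619, 0.1903]
tcp_rot: [2.255, 2.186, 0.002]
wrist_force: [-1.2, 0.8, -0.7]
width: 1.001
grip_force: 0.0
```

Run:
```python
from h import *
s,p=wrist();cv2.imwrite("pics/w2.png",p["color"][:,:,::-1]);np.savez("w2.npz",T=p["world_from_camera"],K=p["intrinsics"],img=p["color"])
print(s["tool_pos"])
for t in ["sizing_rail","ring_2","guide_3"]:
    for m in masks_of(p,t): print(t,m["score"],m["bbox"])
```

```text
[0.45152188 0.06194674 0.1902978 ]
sizing_rail 0.67 [290.9, 160.3, 384.8, 340.8]
ring_2 0.74 [295.0, 195.0, 368.4, 239.3]
ring_2 0.66 [306.8, 236.7, 374.4, 283.6]
ring_2 0.26 [435.4, 223.7, 518.3, 291.9]
ring_2 0.25 [289.9, 157.3, 387.6, 344.4]
guide_3 0.74 [311.0, 279.9, 391.2, 344.0]
guide_3 0.59 [303.1, 248.3, 381.9, 315.7]
guide_3 0.44 [305.3, 234.5, 374.0, 281.4]
guide_3 0.36 [295.4, 196.0, 370.6, 236.9]
```

View pics/w2.png

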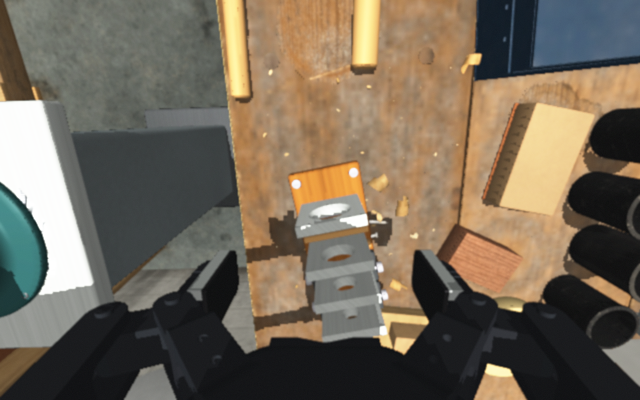

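Run:
```python
import cv2
a=cv2.imread("pics/w2.png")[155:345,280:400]
a=cv2.resize(a,None,fx=3.1,fy=3.1,interpolation=cv2.INTER_CUBIC)
b=cv2.imread("pics/w2.png")[155:250,285:385];b=cv2.resize(b,None,fx=4.2,fy=4.2,interpolation=cv2.INTER_CUBIC)
import numpy as np
c=np.zeros((589,372+420,3),np.uint8);c[:a.shape[0],:372]=a;c[:b.shape[0],372:372+b.shape[1]]=b
cv2.imwrite("pics/w2c.png",c)
```

```text
(no output)
```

View pics/w2c.png

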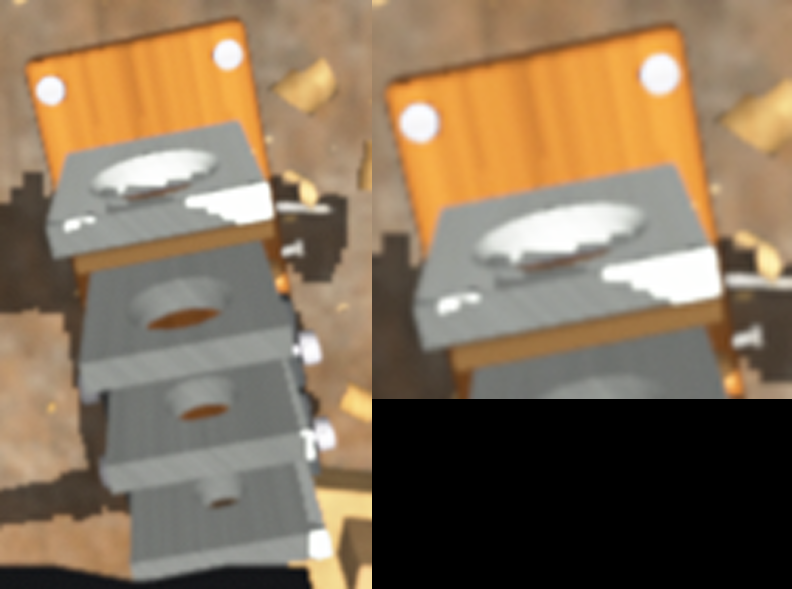

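```bash
cat > fit.py <<'E'
from h import *
from scipy.optimize import least_squares
d=np.load("w2.npz");p={"intrinsics":d["K"],"world_from_camera":d["T"]}
obs=[((27,62),(-.095,-.04,.015)),((242,18),(-.095,.04,.015)),((48,225),(-.06,-.032,.089)),((272,183),(-.06,.032,.089)),((57,257),(-.05,-.032,.089)),((274,220),(-.05,.032,.089)),((68,157),(-.06,-.032,.015)),((240,122),(-.06,.032,.015)),
((82,362),(-.015,-.032,.089)),((292,325),(-.015,.032,.089)),((104,462),(3,-.032,.089)),((307,430),(3,.032,.089)),((111,492),(3.01,-.032,.089)),((132,562),(4,-.032,.089)),((91,190),(-.06,-.021,.06)),((218,160),(-.06,.021,.06))]
uv=np.array([o[0] for o in obs])/3.1+[280,155]
def X(q):
    L=np.array([o[1] for o in obs],float)
    for i in range(len(L)):
        if L[i,0]>3.9: L[i,0]+=q[5]-4
        elif L[i,0]>2.9: L[i,0]+=q[4]-3
    L[8:10,1]+=q[6]
    c,s=np.cos(q[2]),np.sin(q[2])
    return np.c_[q[0]+c*L[:,0]-s*L[:,1],q[1]+s*L[:,0]+c*L[:,1],L[:,2]+q[3]]
f=lambda q:np.r_[(proj(p,X(q))-uv).ravel(),q[3]/.002,(q[6])/.002]
r=least_squares(f,[.465,-.014,-1.39,0,.025,.065,0],x_scale=[.01,.01,.1,.01,.01,.01,.01],loss="soft_l1")
print(r.x.round(4),np.degrees(r.x[2]));print((proj(p,X(r.x))-uv).round(1).tolist())
E
python3 fit.py
```

```text
[ 4.6580e-01 -1.4400e-02 -1.4079e+00 -1.2000e-03  2.0600e-02  5.8200e-02
  2.0000e-04] -80.6664704387197
[[-0.9, 0.7], [1.4, 0.8], [0.1, 0.2], [-1.1, 0.5], [-0.4, 0.1], [-0.0, -0.9], [-0.2, -1.4], [0.1, -0.7], [-0.1, 0.3], [0.2, 0.2], [0.4, 0.6], [0.7, -0.4], [0.2, -0.4], [-1.0, 0.2], [-0.1, -1.2], [1.0, 0.6]]
```

drive_tool(rows=[[0, 0, 0, 0.0314, -0.0111, 0.01, 0.7], [0, 0, 0, 0.0314, -0.0111, 0.01, 0.7], [0, 0, 0, 0.0314, -0.0111, 0.01, 0.7], [0, 0, 0, 0.0314, -0.0111, 0.01, 0.7], [0, 0, 0, 0.0314, -0.0111, 0.01, 0.7], [0, 0, 0, 0.0314, -0.0111, 0.01, 0.7], [0, 0, 0, 0.0314, -0.0111, 0.01, 0.7], [0, 0, 0, 0.0317, -0.0113, 0.01, 0.7]])

```text
time: 4.18
tool_pos: [0.3655, 0.3201, 0.1089]
tcp_rot: [-2.246, -2.196, 0.0]
wrist_force: [0.8, -0.2, 0.2]
width: 0.701
grip_force: 0.0
```

drive_tool(rows=[[0, 0, 0, 0, 0, 0.025, 0.6], [0, 0, 0, 0, 0, 0.025, 0.6], [0, 0, 0, 0, 0, 0.02, 0.6], [0, 0, 0, 0, 0, 0, 0.6]])

```text
time: 4.52
tool_pos: [0.3629, 0.3163, 0.0351]
tcp_rot: [-2.245, -2.196, 0.014]
wrist_force: [-0.6, -0.4, -0.3]
width: 0.597
grip_force: 0.0
```

drive_tool(rows=[[0, 0, 0, 0, 0.007, 0, 0.6], [0, 0, 0, 0, 0, 0, 0.6]])

```text
time: 4.68
tool_pos: [0.376, 0.3185, 0.0406]
tcp_rot: [2.248, 2.194, 0.004]
wrist_force: [0.6, 0.1, 0.4]
width: 0.6
grip_force: 0.0
```

Run:
```python
from h import *
s,p=wrist();print(s["tool_pos"],s["tcp_rot"],s["q"],R.from_rotvec(s["tcp_rot"]).as_matrix().round(4))
cv2.imwrite("pics/w3.png",p["color"][:,:,::-1])
for m in masks_of(p,"slim_spindle"):
    pts=np.argwhere(m["mask"])[:,::-1].astype(float);c,v,t=axis(onz(p,pts,0.022));print(m["score"],m["bbox"],c,np.degrees(np.arctan2(v[1],v[0])),t.min(),t.max())
```

```text
[0.37602294 0.3185177  0.04063815] [2.24799968 2.19384651 0.00375817] [ 6.52385957e-01  1.25312967e-01  2.15856376e+00 -2.72136482e-04
  8.55280533e-01  6.76946200e-01] [[ 0.0244  0.9997  0.0021]
 [ 0.9997 -0.0244  0.0013]
 [ 0.0014  0.002  -1.    ]]
0.78 [298.7, 211.8, 334.6, 338.8] [0.37056416 0.29810735] -91.13302873674206 -0.03937146880012067 0.04940577270131161
```

View pics/w3.png

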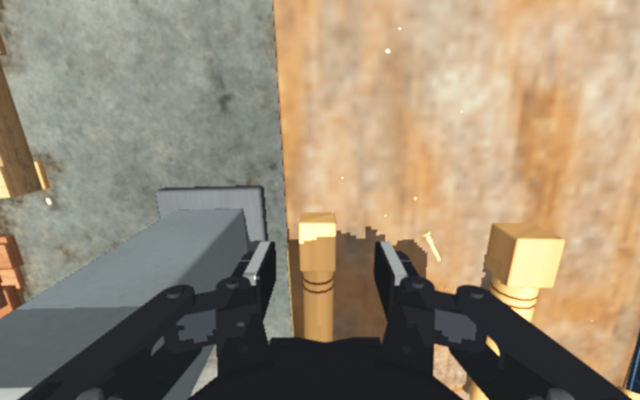

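drive_tool(rows=[[0, 0, 0, -0.0025, -0.006, 0, 0.6], [0, 0, 0, 0, 0, 0.01, 0.6], [0, 0, 0, 0, 0, 0.01, 0.6], [0, 0, 0, 0, 0, 0.01, 0.6], [0, 0, 0, 0, 0, 0.006, 0.6], [0, 0, 0, 0, 0, 0, 0.6], [0, 0, 0, 0, 0, 0, 0.6]], force=40)

```text
time: 5.37
tool_pos: [0.3681, 0.314, 0.0025]
tcp_rot: [-2.25, -2.192, 0.003]
wrist_force: [0.7, 0.3, 0.7]
width: 0.597
grip_force: 0.0
```

drive_tool(rows=[[0, 0, 0, 0, 0.001, 0, 0.4], [0, 0, 0, 0, 0.001, 0, 0.3], [0, 0, 0, 0, 0, 0, 0.1], [0, 0, 0, 0, 0, 0, 0.1], [0, 0, 0, 0, 0, 0, 0.1], [0, 0, 0, 0, 0, 0, 0.1], [0, 0, 0, 0, 0, 0, 0.1], [0, 0, 0, 0, 0, 0, 0.1]], force=70)

```text
time: 6.03
tool_pos: [0.3716, 0.3151, 0.0041]
tcp_rot: [2.25, 2.192, 0.003]
wrist_force: [0.6, 0.4, 5.2]
width: 0.238
grip_force: 69.9
```

drive_tool(rows=[[0, 0, 0, 0, 0, -0.012, 0.1], [0, 0, 0, 0, 0, -0.012, 0.1], [0, 0, 0, 0, 0, -0.013, 0.1], [0, 0, 0, 0, 0, -0.012, 0.1], [0, 0, -5.5, 0, 0, 0, 0.1], [0, 0, -5.5, 0, 0, 0, 0.1], [0, 0, 0, 0, 0, 0, 0.1], [0, 0, 0, 0, 0, 0, 0.1]])

```text
time: 6.7
tool_pos: [0.3699, 0.3141, 0.0518]
tcp_rot: [-2.033, -2.395, 0.003]
wrist_force: [-0.2, -0.4, -0.3]
width: 0.239
grip_force: 69.3
```

drive_tool(rows=[[0, 0, 0, -0.015, 0.006, 0, 0.1], [0, 0, 0, -0.015, 0.006, 0, 0.1], [0, 0, 0, -0.015, 0.006, 0, 0.1], [0, 0, 0, -0.015, 0.006, 0, 0.1], [0, 0, 0, -0.015, 0.006, 0, 0.1], [0, 0, 0, -0.015, 0.006, 0, 0.1], [0, 0, 0, -0.01, 0.002, 0, 0.1], [0, 0, 0, 0, 0, 0, 0.1]])

```text
time: 7.37
tool_pos: [0.4247, 0.2207, 0.052]
tcp_rot: [-2.034, -2.394, 0.002]
wrist_force: [-0.0, -0.8, -0.3]
width: 0.242
grip_force: 69.3
```

drive_tool(rows=[[0, 0, 0, 0, 0, 0, 0.1], [0, 0, 0, 0, 0, 0, 0.1], [0, 0, 0, 0, 0, 0, 0.1]])

```text
time: 7.62
tool_pos: [0.4243, 0.2228, 0.0524]
tcp_rot: [-2.029, -2.398, 0.0]
wrist_force: [-0.0, -0.3, -0.8]
width: 0.239
grip_force: 69.3
```

```bash
cat >> h.py <<'E'
O=np.array([.4655,-.0144]);U=np.array([np.cos(np.radians(-80.5)),np.sin(np.radians(-80.5))]);V=np.array([-U[1],U[0]])
def rail(w): 
    w=np.atleast_2d(w)[:,:2]-O; return np.c_[w@U,w@V]
E
python3 - <<'E'
from h import *
for n in ["top","side","wrist"]:
    if n=="wrist": s,p=wrist()
    else: p=read_camera(n)
    cv2.imwrite(f"pics/{n}4.png",p["color"][:,:,::-1])
    for m in masks_of(p,"slim_spindle"):
        pts=np.argwhere(m["mask"])[:,::-1].astype(float);c,v,t=axis(onz(p,pts,0.06));print(n,m["score"],m["bbox"],c,np.degrees(np.arctan2(v[1],v[0])),"ends",rail([c+v*t.min(),c+v*t.max()]).round(4))
s=status.read_state();M=R.from_rotvec(s["tcp_rot"]).as_matrix();print(s["tool_pos"],rail(s["tool_pos"]),np.degrees(np.arctan2(M[1,1],M[0,1])),s["wrist_force"],s["width"])
a=cv2.resize(cv2.imread("pics/top4.png")[190:250,230:380],None,fx=4.2,fy=4.2,interpolation=cv2.INTER_CUBIC)
b=cv2.resize(cv2.imread("pics/side4.png")[155:260,290:430],None,fx=3.2,fy=3.2,interpolation=cv2.INTER_CUBIC)
c=np.zeros((600,700,3),np.uint8);c[:a.shape[0],:a.shape[1]]=a;c[255:255+b.shape[0],:b.shape[1]]=b
cv2.imwrite("pics/v4.png",c)
E
```

```text
top 0.77 [268.4, 216.4, 313.1, 224.8] [0.44033711 0.12272614] -81.29967043237993 ends [[-0.1988 -0.0014]
 [-0.0814 -0.003 ]]
side 0.61 [346.3, 196.9, 382.4, 245.2] [0.43906614 0.13554132] -79.70018943461568 ends [[-2.615e-01 -2.800e-03]
 [-7.390e-02 -2.000e-04]]
wrist 0.97 [300.6, 226.7, 348.6, 341.5] [0.42608135 0.21187389] -80.53045051602845 ends [[-0.2602 -0.0015]
 [-0.1929 -0.0016]]
[0.42464734 0.22258875 0.05253257] [[-0.24048123 -0.00117797]] 9.53268877595934 [ 0.12493957  0.28491218 -0.94408357] 0.24123427246577372
```

View pics/v4.png

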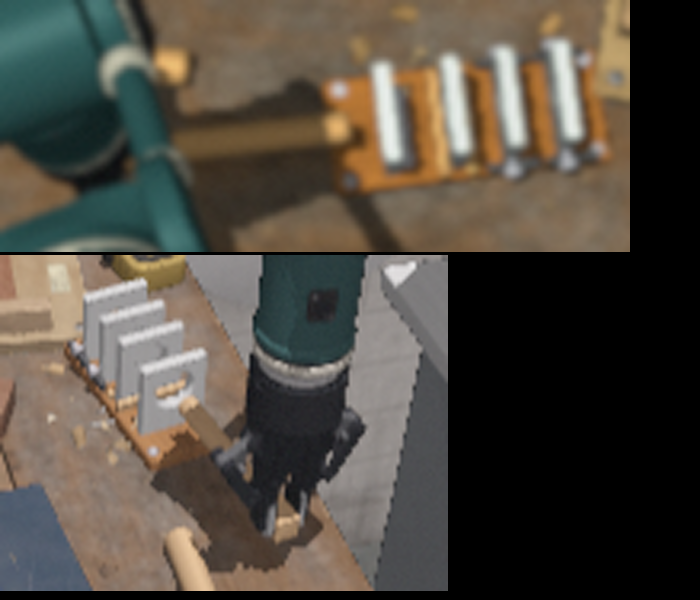

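drive_tool(rows=[[0, 0, 0, 0, 0.0015, -0.0005, 0.1], [0, 0, 0, -0.008, 0, 0, 0.1], [0, 0, 0, -0.008, 0, 0, 0.1], [0, 0, 0, -0.008, 0, 0, 0.1], [0, 0, 0, -0.008, 0, 0, 0.1], [0, 0, 0, -0.008, 0, 0, 0.1], [0, 0, 0, -0.008, 0, 0, 0.1], [0, 0, 0, 0, 0, 0, 0.1]])

```text
time: 8.58
tool_pos: [0.4343, 0.1735, 0.0529]
tcp_rot: [2.032, 2.396, -0.001]
wrist_force: [0.1, -0.3, 0.7]
width: 0.241
grip_force: 69.3
```

```bash
cat > look.py <<'E'
from h import *
import sys
P={}
for n in ["top","side"]:
    p=read_camera(n);P[n]=p["color"][:,:,::-1]
    for m in masks_of(p,"slim_spindle"):
        pts=np.argwhere(m["mask"])[:,::-1].astype(float);c,v,t=axis(onz(p,pts,0.06));print(n,round(m["score"],2),m["bbox"],np.degrees(np.arctan2(v[1],v[0])).round(1),"ends",rail([c+v*t.min(),c+v*t.max()]).round(4).tolist())
s=status.read_state();M=R.from_rotvec(s["tcp_rot"]).as_matrix();print(s["tool_pos"],rail(s["tool_pos"]),np.degrees(np.arctan2(M[1,1],M[0,1])),s["wrist_force"],s["torque"])
a=cv2.resize(P["top"][190:245,270:380],None,fx=6,fy=6,interpolation=cv2.INTER_CUBIC)
b=cv2.resize(P["side"][155:215,300:370],None,fx=4.3,fy=4.3,interpolation=cv2.INTER_CUBIC)
c=np.zeros((600,700,3),np.uint8);c[:a.shape[0],:a.shape[1]]=a;c[335:335+b.shape[0],:b.shape[1]]=b
cv2.imwrite(f"pics/{sys.argv[1]}.png",c)
E
python3 look.py v5
```

```text
top 0.74 [291.9, 214.4, 330.7, 221.6] -80.9 ends [[-0.1373, -0.0003], [-0.0302, -0.0011]]
top 0.68 [319.7, 205.7, 326.2, 231.2] -171.1 ends [[-0.0553, 0.0253], [-0.0559, -0.0345]]
top 0.33 [289.9, 134.4, 330.8, 162.8] -104.9 ends [[-0.1126, 0.2331], [-0.0107, 0.1869]]
side 0.45 [339.0, 189.5, 369.9, 231.2] -79.3 ends [[-0.2119, -0.0028], [-0.04, 0.0007]]
[0.43427439 0.1751817  0.05303182] [[-0.19213541  0.00049264]] 9.484737695973163 [-0.14193852  0.08175219 -0.39295847] [ 0.11445466  0.02470228 -0.08789532]
```

View pics/v5.png

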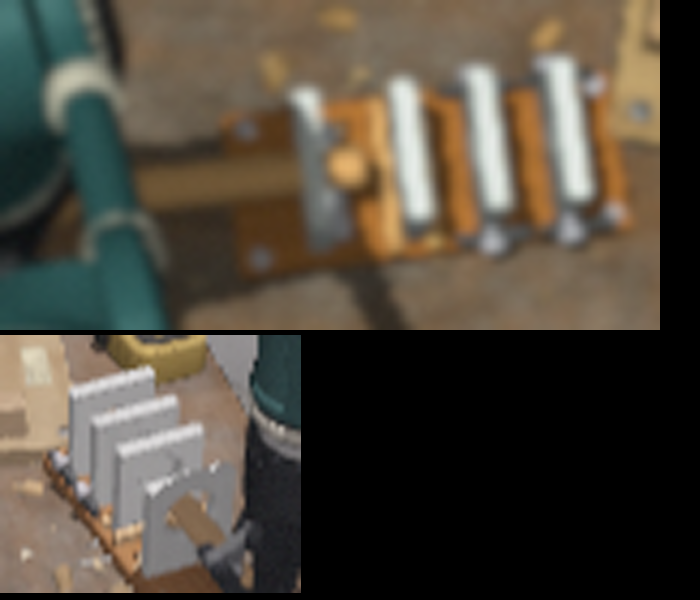

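drive_tool(rows=[[0, 0, 0, -0.005, 0, 0, 0.1], [0, 0, 0, -0.005, 0, 0, 0.1], [0, 0, 0, -0.005, 0, 0, 0.1], [0, 0, 0, -0.005, 0, 0, 0.1], [0, 0, 0, -0.005, 0, 0, 0.1], [0, 0, 0, -0.005, 0, 0, 0.1], [0, 0, 0, -0.004, 0, 0, 0.1], [0, 0, 0, 0, 0, 0, 0.1]])

```text
time: 9.45
tool_pos: [0.4399, 0.1408, 0.053]
tcp_rot: [2.031, 2.397, -0.0]
wrist_force: [0.3, 0.8, -1.5]
width: 0.236
grip_force: 69.3
```

```bash
python3 look.py v6
```

```text
top 0.79 [294.3, 212.8, 342.0, 222.7] -79.8 ends [[-0.1328, -0.0017], [0.0027, 0.0]]
top 0.42 [226.0, 197.3, 239.1, 208.7] -96.5 ends [[-0.319, 0.0801], [-0.2751, 0.0675]]
side 0.61 [334.2, 183.2, 365.2, 222.8] -80.9 ends [[-0.1784, -0.0019], [0.0008, -0.0031]]
[0.43983095 0.14168793 0.05300952] [[-0.1581839   0.00044492]] 9.497927418368686 [-0.46051481  0.69400586 -0.62779563] [ 0.03924946  0.01848947 -0.00542602]
```

View pics/v6.png

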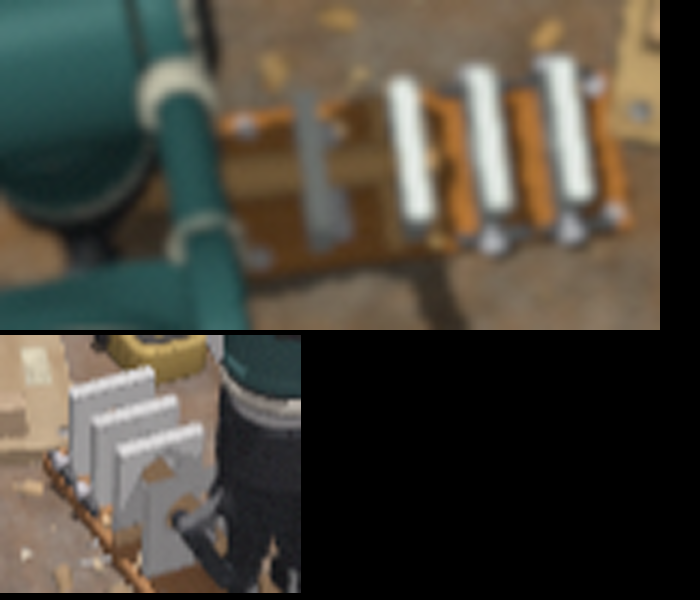

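drive_tool(rows=[[0, 0, 0, -0.004, 0, 0, 0.1], [0, 0, 0, -0.004, 0, 0, 0.1], [0, 0, 0, -0.004, 0, 0, 0.1], [0, 0, 0, -0.002, 0, 0, 0.1], [0, 0, 0, -0.002, 0, 0, 0.1], [0, 0, 0, -0.002, 0, 0, 0.1], [0, 0, 0, 0, 0, 0, 0.1], [0, 0, 0, 0, 0, 0, 0.1]])

```text
time: 10.32
tool_pos: [0.4428, 0.1238, 0.053]
tcp_rot: [-2.03, -2.397, -0.0]
wrist_force: [0.1, 0.7, 0.2]
width: 0.242
grip_force: 69.3
```

drive_tool(rows=[[0, 0, 0, -0.001, 0, 0, 0.1], [0, 0, 0, -0.001, 0, 0, 0.1], [0, 0, 0, -0.001, 0, 0, 0.1], [0, 0, 0, 0, 0, 0, 0.1]])

```text
time: 10.65
tool_pos: [0.4433, 0.1208, 0.053]
tcp_rot: [2.03, 2.398, -0.0]
wrist_force: [-0.4, -0.5, -1.4]
width: 0.241
grip_force: 69.3
```

drive_tool(rows=[[0, 0, 0, -0.001, 0, 0, 0.1], [0, 0, 0, -0.001, 0, 0, 0.1], [0, 0, 0, -0.001, 0, 0, 0.1], [0, 0, 0, 0, 0, 0, 0.1]])

```text
time: 10.98
tool_pos: [0.4438, 0.1178, 0.053]
tcp_rot: [2.03, 2.398, -0.0]
wrist_force: [-0.3, -1.0, -0.4]
width: 0.231
grip_force: 69.3
```

drive_tool(rows=[[0, 0, 0, -0.001, 0, 0, 0.1], [0, 0, 0, -0.001, 0, 0, 0.1], [0, 0, 0, -0.001, 0, 0, 0.1], [0, 0, 0, -0.001, 0, 0, 0.1], [0, 0, 0, 0, 0, 0, 0.1]])

```text
time: 11.4
tool_pos: [0.4445, 0.1138, 0.053]
tcp_rot: [2.03, 2.398, -0.0]
wrist_force: [-0.3, -0.5, 0.1]
width: 0.239
grip_force: 69.3
```

drive_tool(rows=[[0, 0, 0, -0.0015, 0, 0, 0.1], [0, 0, 0, -0.0015, 0, 0, 0.1], [0, 0, 0, -0.0015, 0, 0, 0.1], [0, 0, 0, -0.0015, 0, 0, 0.1], [0, 0, 0, 0, 0, 0, 0.1]])

```text
time: 11.82
tool_pos: [0.4455, 0.1078, 0.053]
tcp_rot: [2.03, 2.398, -0.0]
wrist_force: [0.3, 0.4, -0.9]
width: 0.236
grip_force: 69.3
```

drive_tool(rows=[[0, 0, 0, -0.002, 0, 0, 0.1], [0, 0, 0, -0.002, 0, 0, 0.1], [0, 0, 0, -0.002, 0, 0, 0.1], [0, 0, 0, -0.002, 0, 0, 0.1], [0, 0, 0, 0, 0, 0, 0.1]])

```text
time: 12.23
tool_pos: [0.4468, 0.0999, 0.053]
tcp_rot: [2.03, 2.397, -0.0]
wrist_force: [-0.3, -0.2, -1.2]
width: 0.238
grip_force: 69.3
```

drive_tool(rows=[[0, 0, 0, -0.0015, 0, 0, 0.1], [0, 0, 0, -0.0015, 0, 0, 0.1], [0, 0, 0, -0.0015, 0, 0, 0.1], [0, 0, 0, -0.0015, 0, 0, 0.1], [0, 0, 0, -0.001, 0, 0, 0.1], [0, 0, 0, 0, 0, 0, 0.1]])

```text
time: 12.73
tool_pos: [0.448, 0.0931, 0.053]
tcp_rot: [2.03, 2.398, -0.0]
wrist_force: [0.1, -0.0, -0.7]
width: 0.241
grip_force: 69.3
```

drive_tool(rows=[[0, 0, 0, -0.0005, 0, 0, 0.1], [0, 0, 0, -0.0005, 0, 0, 0.1], [0, 0, 0, -0.0005, 0, 0, 0.1], [0, 0, 0, 0, 0, 0, 0.1]])

```text
time: 13.07
tool_pos: [0.4481, 0.0918, 0.053]
tcp_rot: [2.03, 2.398, -0.0]
wrist_force: [0.1, -0.7, -0.8]
width: 0.24
grip_force: 69.3
```

drive_tool(rows=[[0, 0, 0, -0.0005, 0, 0, 0.1], [0, 0, 0, -0.0005, 0, 0, 0.1], [0, 0, 0, -0.0005, 0, 0, 0.1], [0, 0, 0, 0, 0, 0, 0.1]])

```text
time: 13.4
tool_pos: [0.4484, 0.0903, 0.053]
tcp_rot: [2.03, 2.398, -0.0]
wrist_force: [-0.1, -0.4, -1.6]
width: 0.239
grip_force: 69.3
```

drive_tool(rows=[[0, 0, 0, -0.0005, 0, 0, 0.1], [0, 0, 0, -0.0005, 0, 0, 0.1], [0, 0, 0, 0, 0, 0, 0.1]])

```text
time: 13.65
tool_pos: [0.4486, 0.0893, 0.053]
tcp_rot: [-2.03, -2.398, 0.0]
wrist_force: [-0.5, 1.0, -1.2]
width: 0.24
grip_force: 69.3
```

drive_tool(rows=[[0, 0, 0, -0.0005, 0, 0, 0.1], [0, 0, 0, -0.0005, 0, 0, 0.1], [0, 0, 0, 0, 0, 0, 0.1]])

```text
time: 13.9
tool_pos: [0.4487, 0.0883, 0.053]
tcp_rot: [2.03, 2.398, -0.0]
wrist_force: [1.0, 0.9, -1.4]
width: 0.241
grip_force: 69.3
```

drive_tool(rows=[[0, 0, 0, -0.0005, 0, 0, 0.1], [0, 0, 0, -0.0005, 0, 0, 0.1], [0, 0, 0, 0, 0, 0, 0.1]])

```text
time: 14.15
tool_pos: [0.4489, 0.0873, 0.053]
tcp_rot: [2.03, 2.398, -0.0]
wrist_force: [0.0, 0.9, -0.6]
width: 0.238
grip_force: 69.3
```

drive_tool(rows=[[0, 0, 0, -0.0005, 0, 0, 0.1], [0, 0, 0, -0.0005, 0, 0, 0.1], [0, 0, 0, 0, 0, 0, 0.1]])

```text
time: 14.4
tool_pos: [0.4491, 0.0863, 0.053]
tcp_rot: [2.03, 2.398, 0.0]
wrist_force: [0.2, -0.1, -0.7]
width: 0.237
grip_force: 69.3
```

drive_tool(rows=[[0, 0, 0, -0.0005, 0, 0, 0.1], [0, 0, 0, -0.0005, 0, 0, 0.1], [0, 0, 0, 0, 0, 0, 0.1]])

```text
time: 14.65
tool_pos: [0.4492, 0.0861, 0.0531]
tcp_rot: [-2.03, -2.397, -0.001]
wrist_force: [-0.8, 4.1, -0.2]
width: 0.238
grip_force: 69.4
```

drive_tool(rows=[[0, 0, 0, -0.0004, 0, 0, 0.1], [0, 0, 0, 0, 0, 0, 0.1]])

```text
time: 14.82
tool_pos: [0.4492, 0.086, 0.0531]
tcp_rot: [-2.03, -2.396, -0.002]
wrist_force: [-1.8, 6.1, -0.6]
width: 0.235
grip_force: 69.4
```

drive_tool(rows=[[0, 0, 0, -0.0003, 0, 0, 0.1], [0, 0, 0, -0.0003, 0, 0, 0.1], [0, 0, 0, 0, 0, 0, 0.1]])

```text
time: 15.07
tool_pos: [0.4493, 0.0859, 0.0531]
tcp_rot: [-2.03, -2.395, -0.003]
wrist_force: [-1.0, 8.8, 0.5]
width: 0.235
grip_force: 69.4
```

drive_tool(rows=[[0, 0, 0, -0.0001, 0, 0, 0.1], [0, 0, 0, 0, 0, 0, 0.1], [0, 0, 0, 0, 0, 0, 0.1], [0, 0, 0, 0, 0, 0, 0.1], [0, 0, 0, 0, 0, 0, 0.1], [0, 0, 0, 0, 0, 0, 0.1], [0, 0, 0, 0, 0, 0, 0.1], [0, 0, 0, 0, 0, 0, 0.1]])

```text
time: 15.73
tool_pos: [0.4493, 0.0859, 0.0531]
tcp_rot: [-2.03, -2.395, -0.003]
wrist_force: [-1.1, 8.7, 0.9]
width: 0.242
grip_force: 69.4
```

drive_tool(rows=[[0, 0, 0, 0, 0, 0, 0.1], [0, 0, 0, 0, 0, 0, 0.1], [0, 0, 0, 0, 0, 0, 0.1], [0, 0, 0, 0, 0, 0, 0.1], [0, 0, 0, 0, 0, 0, 0.1]])

```text
time: 16.15
tool_pos: [0.4493, 0.0859, 0.0531]
tcp_rot: [-2.03, -2.396, -0.003]
wrist_force: [-1.3, 10.2, 1.3]
width: 0.243
grip_force: 69.4
```

drive_tool(rows=[[0, 0, 0, 0.0006, 0, 0.0005, 0.1], [0, -0.8, 0, 0, 0, 0.0018, 0.1], [0, -0.8, 0, 0, 0, 0.0018, 0.1], [0, -0.8, 0, 0, 0, 0.0018, 0.1], [0, 0, 0, 0, 0, 0, 0.1]])

```text
time: 16.57
tool_pos: [0.4491, 0.0856, 0.0469]
tcp_rot: [2.008, 2.374, -0.042]
wrist_force: [-0.4, 4.2, -0.2]
width: 0.241
grip_force: 69.5
```

drive_tool(rows=[[0, -0.7, 0, 0, 0, 0.0015, 0.1], [0, -0.7, 0, 0, 0, 0.0015, 0.1], [0, -0.7, 0, 0, 0, 0.0014, 0.1], [0, 0, 0, 0, 0, 0, 0.1], [0, 0, 0, 0, 0, 0, 0.1]])

```text
time: 16.98
tool_pos: [0.4492, 0.0848, 0.0426]
tcp_rot: [1.99, 2.352, -0.079]
wrist_force: [-1.3, 4.1, -0.7]
width: 0.238
grip_force: 69.4
```

drive_tool(rows=[[0, 0, 0, 0.0005, 0, 0, 0.2], [0, 0, 0, 0, 0, 0, 0.24], [0, 0, 0, 0, 0, 0, 0.28], [0, 0, 0, 0, 0, 0, 0.32], [0, 0, 0, 0, 0, 0, 0.38], [0, 0, 0, 0, 0, 0, 0.45], [0, 0, 0, 0, 0, 0, 0.5], [0, 0, 0, 0, 0, 0, 0.5]], force=20)

```text
time: 17.65
tool_pos: [0.4494, 0.085, 0.0427]
tcp_rot: [1.99, 2.351, -0.078]
wrist_force: [0.1, 0.1, 0.4]
width: 0.498
grip_force: 0.0
```

```bash
python3 look.py v7
python3 - <<'E'
from h import *
s,p=wrist();M=masks_of(p,"slim_spindle")
for m in M:
    pts=np.argwhere(m["mask"])[:,::-1].astype(float);c,v,t=axis(onz(p,pts,0.05));print(m["score"],m["bbox"],rail([c+v*t.min(),c+v*t.max()]))
cv2.imwrite("pics/w7.png",p["color"][180:400,180:480,::-1])
a=cv2.resize(p["color"][180:400,190:460,::-1],(480,391));b=cv2.imread("pics/v7.png")
f=np.zeros((600,800,3),np.uint8);f[:330,:660]=b[:330,:660];f[330:600,:300]=b[335:605,:300][:270] if b[335:600].shape[0]>=270 else np.pad(b[335:600,:300],((0,5),(0,0),(0,0)));f[335:600,400:725]=cv2.resize(a,(325,265))
cv2.imwrite("pics/f7.png",f)
E
```

```text
top 0.67 [323.2, 212.7, 361.9, 216.6] -79.8 ends [[-0.0458, -0.0013], [0.057, -0.0001]]
side 0.49 [333.0, 181.2, 354.3, 213.2] -86.8 ends [[-0.1361, 0.0096], [0.006, -0.0061]]
[0.44925768 0.08505989 0.04266461] [[-0.10077661  0.00039605]] 9.505325596018903 [ 0.32712319  0.1179525  -0.27776765] [0.00132282 0.02618926 0.01191765]
0.59 [302.0, 225.7, 349.9, 341.1] [[-1.22067005e-01  1.47612427e-04]
 [-4.96615629e-02 -6.69909198e-05]]
```

View pics/f7.png

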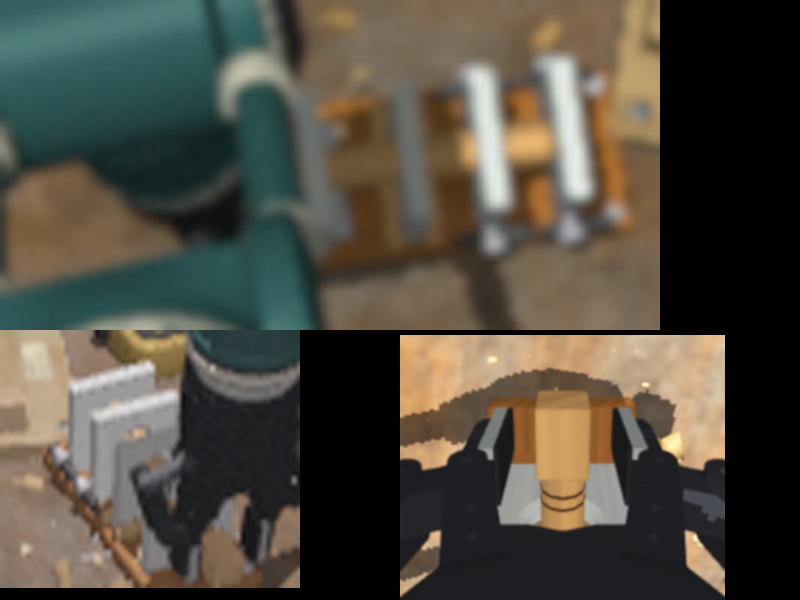

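drive_tool(rows=[[0, 0, 0, 0, 0, -0.005, 0.5], [0, 0, 0, 0, 0, -0.01, 0.5], [0, 0, 0, 0, 0, -0.015, 0.5], [0, 0, 0, 0, 0, -0.02, 0.5], [0, 0, 0, 0, 0, -0.02, 0.5], [0, 0, 0, 0, 0, -0.02, 0.5], [0, 0, 0, 0, 0, -0.02, 0.5], [0, 0, 0, 0, 0, 0, 0.5]])

```text
time: 18.62
tool_pos: [0.4513, 0.0946, 0.1579]
tcp_rot: [1.987, 2.347, -0.067]
wrist_force: [0.2, -0.9, 0.8]
width: 0.499
grip_force: 0.0
```

drive_tool(rows=[[0, 0, 0, 0.03, 0, 0, 0.5], [0, 0, 0, 0.03, 0, 0, 0.5], [0, 0, 0, 0.03, 0, 0, 0.5], [0, 0, 0, 0.03, 0, 0, 0.5], [0, 0, 0, 0, 0, 0, 0.5], [0, 0, 0, 0, 0, 0, 0.5], [0, 0, 0, 0, 0, 0, 0.5]])

```text
time: 19.2
tool_pos: [0.4278, 0.2113, 0.1428]
tcp_rot: [1.989, 2.352, -0.079]
wrist_force: [0.9, -0.4, 0.0]
width: 0.5
grip_force: 0.0
```

```bash
python3 look.py v8
```

```text
top 0.64 [299.3, 211.2, 362.4, 221.4] -79.8 ends [[-0.1155, -0.0023], [0.057, -0.0003]]
side 0.62 [332.6, 179.7, 356.5, 215.1] -84.8 ends [[-0.1358, 0.0099], [0.0011, -0.0003]]
[0.42828369 0.21064314 0.14294125] [[-0.22809927  0.00043692]] 9.42122869451379 [0.09392416 0.02094351 0.30056418] [ 0.06029954 -0.031001   -0.04629126]
```

```bash
python3 -c "
from workcell import workorder
print(workorder.finish_job())"
```

```text
the job is handed in; nothing more can be done
None
```

The slim spindle (the nearer one) went nose first through rings 1–3 and stopped at ring 4, where I pressed it for about a second with roughly 9–10 N; it now lies released in the rings with its nose still there, the arm is clear, and the job is handed in with no verdict returned.

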